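Rock the drop bottle until the hung-up coin roll falls through its neck

ROBOT

A 6-joint arm with a two-finger parallel gripper is mounted at the origin on a cart in front of the work surface, level with it; the furniture and walls round the work are solid. World frame = base frame: x ahead of the robot, y to its left, z up, the work surface at z = 0. Lengths are in m, angles in rad, forces in N, time in s.
With the tool pointing down it reaches from about 0.4 to 0.825 m from the base axis. Payload 7 kg.
Tool frame: the origin (TCP) lies at the very end of the fingers, on their centre line; the grasp point (between the pads) lies arm.hold_point_z behind it (arm.hold_point_z is the distance from the TCP to the grasp point, in m); z points along the fingers, y is the line along which they close (so a half turn about z gives the same grasp; the last joint's range is limited). The gripper opens to 88 mm and grips with 3 to 60 N. Pads are 19 mm wide; open, the fingers measure 130 mm over their backs; the gripper's body (78 mm by 193 mm) begins 47 mm behind the grasp point.
Start: joints at [1.538, 0.359, 0.012, 0, -1.224, -0.288], TCP at [0.213, 0.641, 0.203] pointing down, gripper open.
Joint ranges: [-3.07, 3.07], [-1.43, 2.12], [-1.02, 1.25], [-3.03, 1.67], [-3.05, -0], [-3.03, 3.03]. Speed limits (rad/s): [2.39, 2.39, 3.01, 3.14, 3.14, 3.14].

INTERFACE

Orientations are given as [roll, pitch, yaw] about the fixed x, y, z axes, in that order (R = Rz(yaw) Ry(pitch) Rx(roll)).
In Python, from station import arm gives the robot as it stands.
- The arm moves only by the tool nudge_tcp, called after "Emit:" as name(argument=value, ...), one argument or row to a line, values as JSON. Schema: {"type":"object","properties":{"offsets":{"type":"array","items":{"type":"array","items":{"type":"number"},"minItems":5,"maxItems":5},"minItems":1,"maxItems":20},"grip_force":{"type":"number"},"only":{"type":"string"},"quiet":{"type":"boolean"},"lines":{"type":"string"}},"required":["offsets"],"additionalProperties":false}. offsets is a list of rows, 1 to 20 of them, each of 5 numbers: the finger opening in m, then dx, dy, dz in m, then a turn about the tool's z in rad; each row is the pose to reach, as a shift and turn from the pose commanded when the call began, along the tool's axes at that moment; what a row does not reach only later rows make up. A row lasts 1/12 s, in which the tool goes at most 0.0417 m and 0.125 rad, less where a joint would pass 70% of its speed; a pose out of reach is approached as far as the arm can. The fingers move at their own pace and stop on an object; grip_force is the grip in N (left out, the last holds). Time passes only in rows, so rows that do not move let the fingers close. The tool returns the time, the measured TCP pose, the force, the opening and the grip force at its end. only (a regular expression) keeps the lines of the reply that match it, lines (a string "A,B") keeps lines A to B, and quiet returns only ok. Input that does not fit is refused with a message, and nothing moves.
- arm.get_state(): the state, without advancing time (a new reading comes with each control period).
- arm.grab_frame(name): name is "scene" or "top" or "wrist"; returns the picture (400x640x3 uint8, red, green, blue); there is no depth.
- arm.camera_params(name): a dict with "fx", "fy", "cx", "cy" (pixels), "T" (4x4, takes a point from camera to world coordinates); the wrist camera has in their place "hand_eye" (4x4, takes a point from camera to tool coordinates, whose origin is the TCP and whose axes are the flange's). Camera axes: x right, y down, z forward; pixel columns grow to the right and rows downward; lengths in m; the calibration is good to about 2 mm. A picture is of the moment at which its call begins: read the wrist's pose just before it. camera_params takes no time and is no camera call.
- arm.job_done(): hands the job in; it is judged then, once.
The state is a dict: "t": time; "q": joint angles; "qd": joint speeds; "joint_efforts": joint torques, N m; "eef_pos": TCP position; "ee_rot": TCP orientation; "force": force on the tool from outside, world axes, zero at the start; "moment": the same for the moment, N m; "width": finger opening in m; "gripper_force": force on a finger pad.
Only numpy, scipy, OpenCV 4.12 (cv2) and the standard library are available. Lean on these libraries where they do the work, as an engineer would, in place of code of your own. Each camera call takes 0.05 s, during which the arm holds its last target. There are 200 camera calls.

TASK

A wrapped coin roll is hung up on the two staggered baffle plates in the neck of the clear drop bottle. Clear whatever stands in the bottle's bracket and set it upright somewhere else on the cabinet top, and rock the bottle side to side on its base, without picking it up or tipping it right over, until the roll has dropped into the body. Then put the bottle back upright, squarely in its bracket, let go, and leave the other things on the cabinet where they are.

Things in the scene. Friction and masses are not known exactly. Their poses are not given: they have to be found in the camera images.
- bottle: Clear plastic bottle, loose, open at the top, black weighted base, about 0.6 kg (varies), own centre of mass 42 mm up. Origin: centre of the underside; z up. Body 88 mm (x) by 96 mm (y) up to 116 mm, then sloping shoulders. Pushed at the neck toward y or -y it tilts on its base edge 48 mm from the middle, falls back if let go, and topples beyond about 30 degrees (45 once the roll is down).
- bottle_mouth (a point): Centre of the bottle's open mouth, at its black-trimmed rim, 222 mm above the underside. The neck below it is a straight rectangular tube down to 136 mm above the underside: 72 mm (bottle's x) by 62 mm (y) outside, walls 4 mm, 64 by 54 mm inside.
- baffle_upper (a point): Middle of the free edge of the upper steel baffle in the neck (7, 182 mm in the bottle's y, z). It runs along x, stands 20 mm out from the +y wall and falls 10 degrees toward that wall, so a roll on it stays until the bottle is tilted clearly more than 10 degrees (15 to 20 is plenty) with its top to the bottle's -y side; the roll then drops onto the lower baffle.
- baffle_lower (a point): Middle of the free edge of the lower steel baffle (-7, 142 mm in the bottle's y, z), the mirror image on the -y wall. A roll on it drops on into the body when the bottle is tilted 15 to 20 degrees with its top to the bottle's +y side.
- coin_roll_mid (a point): Middle of the hung-up coin roll: blue, paper-wrapped, 28 mm in diameter, 58 mm long, 0.16 kg, loose, lying along the bottle's x. At the start it lies on the upper baffle, about 195 mm above the bottle's underside (on the lower one about 155 mm); once through it lies in the body, under 60 mm up.
- bracket: The bottle's bracket, fixed: a dark steel rail 14 mm high, 6 mm thick round three sides (+x back, both y sides), open to -x, no floor, a screw lug outside each side. Origin: on the cabinet top where the middle of the bottle's base belongs; rail inner faces at y = +-52 mm and x = 48 mm, so 4 mm free round the base. The bottle's x lies along the bracket's x, either way round.
- slip_roll: White roll of slip paper standing on end, 52 mm in diameter, 57 mm high, loose, 0.06 kg. Origin: centre of its underside. Either this or the stamp stands in the bracket at the start, the other in the strip of cabinet top between bracket and back row (x about 0.59), which has room for both.
- stamp: Rubber date stamp standing up, 70 mm high, loose, 0.06 kg. Origin: centre of its underside. Black foot 30 mm (x) by 46 mm (y), 22 mm high; brown-red turned handle on top, widest (28 mm round) from 36 to 70 mm up.
- flask: Grey steel flask with a black lid, 86 mm in diameter, 170 mm high, bystander. Origin: centre of its underside.
- tape: Roll of brown tape lying flat, 93 mm across, 48 mm high, bystander. Origin: centre of its underside.
- card_pack: Stack of turquoise cards, 96 by 73 mm, 32 mm high, bystander. Origin: centre of its underside, long side along x.
- radio: Black two-way radio standing up, 38 by 60 mm, 112 mm high, its aerial up to 226 mm, bystander. Origin: centre of its underside.
- pen_pot: Grey pen pot with pens, 79 by 88 mm, 153 mm high, bystander. Origin: centre of its underside.
- stapler: Red and black stapler, 131 mm (x) by 36 mm, 46 mm high, bystander. Origin: centre of its underside.
- binder: Black ring binder, fixed, standing on edge along the right-hand wall, 286 mm (x) by 50 mm (y), 318 mm high. Origin: centre of its underside. The cabinet top is free from x = 0.33 to 0.72 and from y = 0.12 to the wall behind the binder.

How it is judged:
By the outcome, as a careful person would: the job done as asked, in the order asked, and still so for the second after the job is handed in, with the robot touching nothing.
It also fails if it takes over 64 s, if anything falls off the work surface, if the arm or the gripper's body presses on something with over 40 N, if the wrist force passes 120 N, or if a joint passes its speed limit or range.

## Working session

There is one attempt and no reset: what is moved stays moved. The work goes in short steps, Python scripts to look and compute and a tool call to move; the robot and the scene stay as the last step left them, time stands still between calls to the robot, and variables do not carry over. Pictures are saved under pics/ and viewed, at most 15 in all, crops included, and the job is handed in when it is done.

```bash
ls; mkdir -p pics
```

Run:
```python
from station import arm
import cv2,numpy as np
np.set_printoptions(precision=4,suppress=True)
s=arm.get_state();print(s['t'],s['eef_pos'],s['ee_rot'],arm.hold_point_z)
for n in("scene","top","wrist"):
    im=arm.grab_frame(n);cv2.imwrite(f"pics/{n}0.png",im[:,:,::-1]);print(n,arm.camera_params(n))
```

```text
pics
station.py
0.0 [0.2127 0.6401 0.2023] [ 3.1399 -0.0002 -0.3209] 0.0188
scene {'fx': 392.6600266550552, 'fy': 392.6600266550552, 'cx': 326.17002697134643, 'cy': 201.10660889633058, 'T': array([[-0.6911, -0.5451,  0.4746,  0.1774],
       [-0.7227,  0.5129, -0.4633,  0.2433],
       [ 0.0091, -0.6631, -0.7484,  0.7735],
       [ 0.    ,  0.    ,  0.    ,  1.    ]])}
top {'fx': 476.2393375633975, 'fy': 476.2393375633975, 'cx': 322.57637598150285, 'cy': 195.18913320643287, 'T': array([[ 0.011 , -0.987 ,  0.1606,  0.4058],
       [-0.9996, -0.0151, -0.0243, -0.1576],
       [ 0.0264, -0.1602, -0.9867,  1.0658],
       [ 0.    ,  0.    ,  0.    ,  1.    ]])}
wrist {'fx': 299.56460097412514, 'fy': 299.56460097412514, 'cx': 318.828343580456, 'cy': 199.1986798315387, 'hand_eye': array([[-0.001 , -0.9635, -0.2678,  0.0719],
       [ 1.    , -0.0007, -0.0011, -0.0006],
       [ 0.0009, -0.2678,  0.9635, -0.1825],
       [ 0.    ,  0.    ,  0.    ,  1.    ]])}
```

View pics/scene0.png

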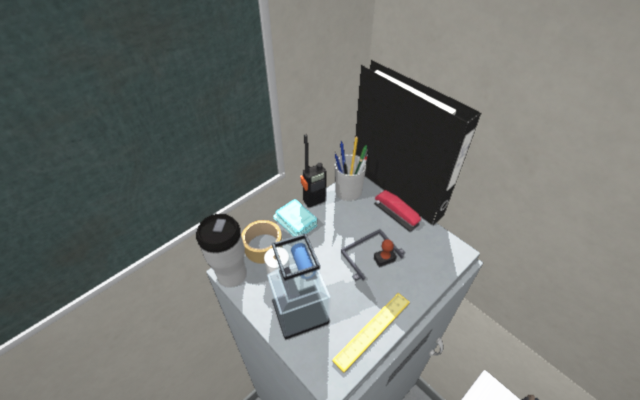

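View pics/top0.png

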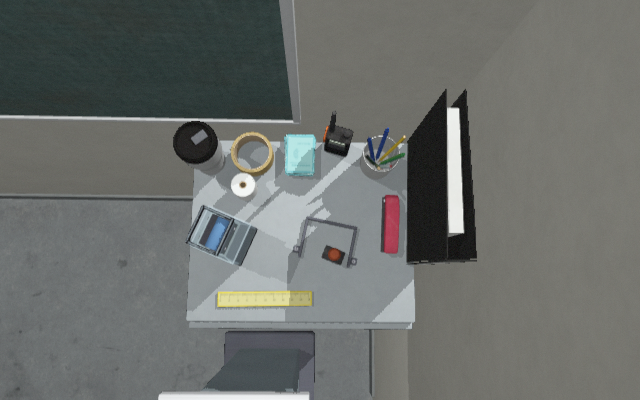

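The scene and top views both show the stamp in the bracket: dark red handle at top px (334,255), with the bracket U at about (328,240). The slip roll is at (243,185). The bottle stands at the left, with its mouth rim around (210,235) and its base around (240,240). I'll zoom in on both.

Create h.py:
```python
import cv2,numpy as np
from station import arm
np.set_printoptions(precision=4,suppress=True)
from scipy.spatial.transform import Rotation as Ro
def ray(n,px,pose=None):
    c=arm.camera_params(n)
    if n=="wrist":
        T=np.eye(4);T[:3,:3]=Ro.from_euler('xyz',pose[3:]).as_matrix();T[:3,3]=pose[:3];T=T@c['hand_eye']
    else:T=c['T']
    d=T[:3,:3]@np.array([(px[0]-c['cx'])/c['fx'],(px[1]-c['cy'])/c['fy'],1]);return T[:3,3],d/np.linalg.norm(d)
def onz(n,px,z,pose=None):
    o,d=ray(n,px,pose);return o+d*(z-o[2])/d[2]
def tri(*rs):
    A=sum(np.eye(3)-np.outer(d,d) for o,d in rs);b=sum((np.eye(3)-np.outer(d,d))@o for o,d in rs)
    p=np.linalg.solve(A,b);return p,[np.linalg.norm(np.cross(p-o,d)) for o,d in rs]
def crop(im,x0,y0,w,h,k):return cv2.resize(im[y0:y0+h,x0:x0+w],None,fx=k,fy=k,interpolation=cv2.INTER_CUBIC)
```

Run:
```python
from h import *
t=cv2.imread('pics/top0.png');s=cv2.imread('pics/scene0.png')
a=crop(t,180,195,100,75,4);b=crop(t,285,205,100,75,4);c=crop(s,250,215,100,75,4);c2=crop(s,250,275,100,75,4);d=crop(s,330,215,100,75,4)
cv2.imwrite('pics/m.png',np.vstack([np.hstack([a,b]),np.hstack([crop(s,260,228,80,60,5)[:300,:400],d])]))
s0=arm.get_state()
cv2.imwrite('pics/m2.png',np.hstack([crop(s,260,228,80,120,5)]) )
w=cv2.imread('pics/wrist0.png');cv2.imwrite('pics/w0s.png',w)
```

```text
(no output)
```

View pics/m.png

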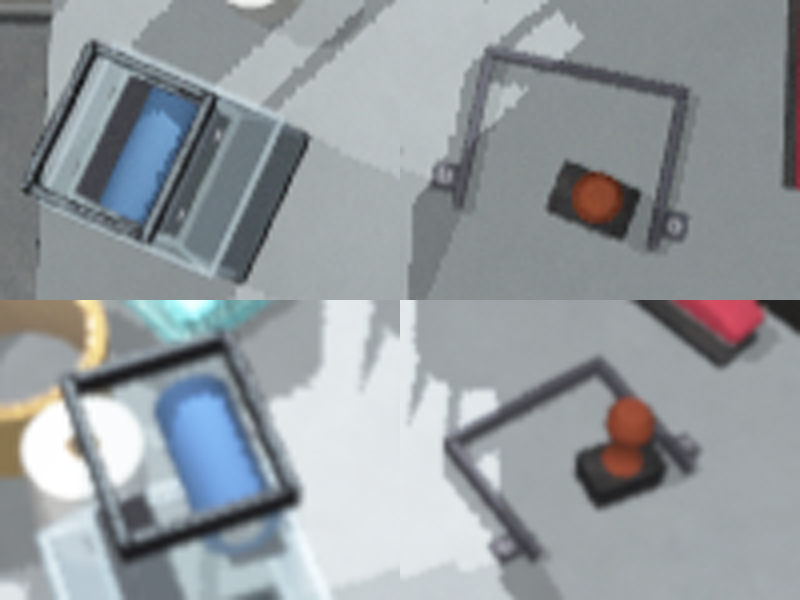

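View pics/m2.png

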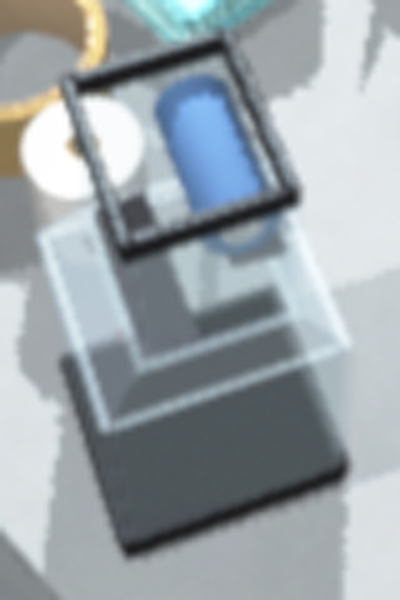

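The top crop shows the mouth corners, the roll in the right half of the mouth, and a dark lower baffle to its left. The scene crop agrees, with the roll towards the world -y side. Next I'll triangulate the mouth, roll, base, bracket and stamp.

Run:
```python
from h import *
t=cv2.imread('pics/top0.png');s=cv2.imread('pics/scene0.png')
T=lambda x,y:(180+x/4,195+y/4); B=lambda x,y:(285+x/4,205+y/4); S=lambda x,y:(260+x/5,228+y/5); D=lambda x,y:(330+x/4,215+y/4)
P=lambda a,b:tri(ray('top',a),ray('scene',b))
m=[P(T(97,47),S(70,77)),P(T(211,98),S(220,40)),P(T(150,237),S(293,196)),P(T(31,187),S(127,252))]
for p,e in m:print('mouth',p,e[0])
M=np.array([p for p,e in m]);print('centre',M.mean(0)); 
v=M[0]+M[1]-M[2]-M[3];print('x-dir yaw',np.degrees(np.arctan2(v[1],v[0])),np.linalg.norm(M[0]-M[1]),np.linalg.norm(M[1]-M[2]))
def cen(im,x0,y0,w,h,f):
    c=cv2.cvtColor(im,cv2.COLOR_BGR2HSV)[y0:y0+h,x0:x0+w].astype(int);k=f(c[...,0],c[...,1],c[...,2])
    y,x=np.nonzero(k);return (x.mean()+x0,y.mean()+y0),len(x)
bl=lambda h,s_,v:(h>95)&(h<125)&(s_>90)&(v>80)
a,b=cen(t,190,205,45,50,bl),cen(s,280,235,45,45,bl);print('roll',a,b,P(a[0],b[0]))
rd=lambda h,s_,v:((h<12)|(h>170))&(s_>100)
a=cen(t,320,243,30,30,rd);b=cen(s,370,230,30,22,rd);print('stamp head',a,b,P(a[0],b[0]))
# bracket, outer top corners
br=[(B(88,52),D(50,143)),(B(285,93),D(200,62)),(B(255,246),D(290,168)),(B(58,204),D(138,255))]
for a,b in br:
    p,e=P(a,b);print('br',p,e[0],onz('top',a,.014)[:2],onz('scene',b,.014)[:2])
# base corners z=0 right side
for q in [(308,137),(243,282)]:print('baseT',onz('top',T(*q),.02))
for q in [(130,550),(345,470)]:print('baseS',onz('scene',S(*q),0))
wh=lambda h,s_,v:(s_<25)&(v>225)
a=cen(t,230,172,26,26,wh);print('slip',a,onz('top',a[0],.057))
for q in [(168,162),(238,185),(227,238),(150,212)]:print('foot top',onz('top',B(*q),.022))
print('pack',onz('top',(300,172),.032),'tape bottom',onz('top',(252,173),0.03),'stapler',onz('top',(384,225),.04),'flask',onz('top',(196,143),.17))
```

```text
mouth [0.5197 0.0325 0.2194] 0.000338775765244731
mouth [ 0.4985 -0.0179  0.2145] 0.0008106731341277375
mouth [0.4359 0.0063 0.2121] 3.1789109382851425e-06
mouth [0.4574 0.0599 0.2121] 9.987369155214977e-05
centre [0.4779 0.0202 0.2145]
x-dir yaw -22.475931861815184 0.054920168532407325 0.06713553186047835
roll ((np.float64(216.68038740920096), np.float64(233.34624697336562)), 413) ((np.float64(301.1680216802168), np.float64(256.20054200542006)), 369) (array([0.4738, 0.0108, 0.2076]), [np.float64(0.0007332464837543693), np.float64(0.0007332464837543353)])
stamp head ((np.float64(333.8740740740741), np.float64(254.0888888888889)), 135) ((np.float64(386.9826086956522), np.float64(245.73043478260868)), 115) (array([ 0.4444, -0.2078,  0.0556]), [np.float64(0.00032504620815873293), np.float64(0.0003250462081586674)])
br [ 0.5248 -0.15    0.0089] 0.001105563875675141 [ 0.5251 -0.1495] [ 0.5215 -0.1479]
br [ 0.5038 -0.2599  0.0077] 0.0006983599927267955 [ 0.5038 -0.259 ] [ 0.5005 -0.2561]
br [ 0.4192 -0.2439  0.0009] 0.0007332927238340619 [ 0.4197 -0.2425] [ 0.4145 -0.236 ]
br [ 0.4405 -0.1348  0.004 ] 0.0012060102273507482 [ 0.4412 -0.1344] [ 0.4361 -0.1305]
baseT [ 0.4981 -0.0404  0.02  ]
baseT [ 0.4191 -0.0079  0.02  ]
baseS [0.4576 0.0772 0.    ]
baseS [ 0.4224 -0.0089  0.    ]
slip ((np.float64(242.77971014492755), np.float64(184.7449275362319)), 345) [ 0.59  -0.011  0.057]
foot top [ 0.4644 -0.1942  0.022 ]
foot top [ 0.4524 -0.2325  0.022 ]
foot top [ 0.4237 -0.2266  0.022 ]
foot top [ 0.4372 -0.1846  0.022 ]
pack [ 0.6253 -0.1324  0.032 ] tape bottom [ 0.6217 -0.0264  0.03  ] stapler [ 0.5092 -0.3168  0.04  ] flask [0.6497 0.0655 0.17  ]
```

The bottle is at about (0.477, 0.020) with its x-axis line at -22.4°. The roll sits on the world -y side, so the bottle's +y points to world -y. The bracket is at about (0.4615, -0.194) with yaw -11°, and the stamp at about (0.4444, -0.2085). The heights check out to within about 7 mm. The tool yaw already suits the task, so I'll move via a waypoint clear of the bottle.

Emit:
nudge_tcp(
  offsets=[
    [0.088,0.332,0.248,-0.075,0],
    [0.088,0.332,0.248,-0.075,0],
    [0.088,0.332,0.248,-0.075,0],
    [0.088,0.332,0.248,-0.075,0],
    [0.088,0.332,0.248,-0.075,0],
    [0.088,0.332,0.248,-0.075,0],
    [0.088,0.332,0.248,-0.075,0],
    [0.088,0.332,0.248,-0.075,0],
    [0.088,0.332,0.248,-0.075,0],
    [0.088,0.332,0.248,-0.075,0],
    [0.088,0.332,0.248,-0.075,0],
  ],
  grip_force=20,
)

```text
t: 1.07
eef_pos: [0.4524, 0.2962, 0.2799]
ee_rot: [-3.141, -0.002, -0.324]
force: [-0.3, 0.9, -0.5]
width: 0.0876
gripper_force: 0.0
```

Emit:
nudge_tcp(
  offsets=[
    [0.07,0.155,0.484,0,0],
    [0.07,0.155,0.484,0,0],
    [0.07,0.155,0.484,0,0],
    [0.07,0.155,0.484,0,0],
    [0.07,0.155,0.484,0,0],
    [0.07,0.155,0.484,0,0],
    [0.07,0.155,0.484,0,0],
    [0.07,0.155,0.484,0,0],
    [0.07,0.155,0.484,0,0],
    [0.07,0.155,0.484,0,0],
    [0.07,0.155,0.484,0,0],
    [0.07,0.155,0.484,0,0],
    [0.07,0.155,0.484,0,0],
    [0.07,0.155,0.484,0,0],
    [0.07,0.155,0.484,0,0],
  ],
)

```text
t: 2.32
eef_pos: [0.4438, -0.2081, 0.2778]
ee_rot: [-3.142, 0.001, -0.323]
force: [0.3, 0.4, 0.3]
width: 0.0701
gripper_force: 0.0
```

Run:
```python
from h import *
s=arm.get_state();print(s['t'],s['eef_pos'],s['ee_rot'],s['q'])
pose=list(s['eef_pos'])+list(s['ee_rot'])
im=arm.grab_frame('wrist');cv2.imwrite('pics/w1.png',im[:,:,::-1]);print(pose)
```

```text
2.3167 [ 0.4438 -0.2081  0.2778] [-3.1416  0.001  -0.3231] [-0.0368  0.0067 -0.2578 -0.0003 -1.3073  1.2846]
[np.float64(0.44377745897510557), np.float64(-0.20813562333175545), np.float64(0.2778159562649129), np.float64(-3.141558101661512), np.float64(0.0009540073773199875), np.float64(-0.3231028344725677)]
```

View pics/w1.png

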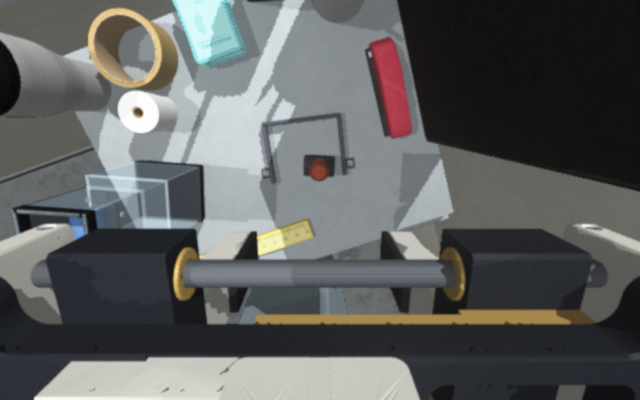

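The wrist view shows the stamp head at (319,171), the bracket's back corners at (263,124) and (343,114), and its front ends at about (272,181) and (348,173). I'll cross-check these against the top view.

Run:
```python
from h import *
po=[0.44378,-0.20814,0.27782,-3.14156,0.00095,-0.3231]
im=cv2.imread('pics/w1.png');h=cv2.cvtColor(im,cv2.COLOR_BGR2HSV)[150:190,295:345].astype(int)
y,x=np.nonzero(((h[...,0]<12)|(h[...,0]>170))&(h[...,1]>110));c=(x.mean()+295,y.mean()+150);print(c,len(x))
print(tri(ray('top',(333.87,254.09)),ray('wrist',c,po)),onz('wrist',c,.065,po))
B=lambda x,y:(285+x/4,205+y/4)
g=cv2.cvtColor(im,cv2.COLOR_BGR2GRAY)
q=cv2.cornerSubPix(g,np.array([[[264,124]],[[342,114]]],np.float32),(4,4),(-1,-1),(3,30,.01)).reshape(-1,2)
for a,w in zip([B(88,52),B(285,93)],[(263,124),(343,113.5)]):print(tri(ray('top',a),ray('wrist',w,po)),onz('wrist',w,.014,po))
print(q)
# rail inner-edge columns along rows: dark pixels
for r in (140,150,160):
    row=g[r,255:360];print(r,[(i+255) for i in np.nonzero(row<85)[0]])
for col in (285,300,315,330):
    print(col,[i+105 for i in np.nonzero(g[105:135,col]<85)[0]])
```

```text
(np.float64(318.58169934640523), np.float64(169.4607843137255)) 306
(array([ 0.4449, -0.2075,  0.0533]), [np.float64(0.0003429573882842623), np.float64(0.00034295738828431634)]) [ 0.447  -0.2078  0.065 ]
(array([ 0.5266, -0.1491,  0.0075]), [np.float64(0.0008136952752479535), np.float64(0.0008136952752479699)]) [ 0.5271 -0.1499  0.014 ]
(array([ 0.5045, -0.2624,  0.0023]), [np.float64(0.002352025457870923), np.float64(0.002352025457870944)]) [ 0.5042 -0.2639  0.014 ]
[[261.3774 122.6726]
 [339.7598 112.3215]]
140 [np.int64(340), np.int64(341), np.int64(342), np.int64(343)]
150 [np.int64(341), np.int64(342), np.int64(343), np.int64(344)]
160 [np.int64(270), np.int64(271), np.int64(272), np.int64(304), np.int64(305), np.int64(306), np.int64(307), np.int64(308), np.int64(309), np.int64(310), np.int64(311), np.int64(312), np.int64(313), np.int64(314), np.int64(315), np.int64(316), np.int64(317), np.int64(318), np.int64(319), np.int64(320), np.int64(321), np.int64(322), np.int64(323), np.int64(324), np.int64(325), np.int64(326), np.int64(327), np.int64(328), np.int64(329), np.int64(330), np.int64(331), np.int64(332), np.int64(333), np.int64(334), np.int64(341), np.int64(342), np.int64(343), np.int64(344), np.int64(345), np.int64(346), np.int64(347)]
285 []
300 [np.int64(118), np.int64(119), np.int64(120), np.int64(121)]
315 [np.int64(116), np.int64(117), np.int64(118), np.int64(119)]
330 [np.int64(114), np.int64(115), np.int64(116), np.int64(117)]
```

Emit:
nudge_tcp(
  offsets=[
    [0.06,0,0,0.04,0],
    [0.06,0,0,0.08,0],
    [0.06,0,0,0.12,0],
    [0.06,0,0,0.16,0],
    [0.06,0,0,0.20,0],
    [0.06,0,0,0.20,0],
  ],
)

```text
t: 2.87
eef_pos: [0.4393, -0.2053, 0.072]
ee_rot: [3.14, 0.011, -0.32]
force: [-2.5, -0.3, -1.2]
width: 0.0596
gripper_force: 0.0
```

Emit:
nudge_tcp(
  offsets=[
    [0.06,0.001,0,0.03,0],
    [0.06,0.001,0,0.044,0],
    [0.06,0.001,0,0.044,0],
    [0.02,0.001,0,0.044,0],
    [0.02,0.001,0,0.044,0],
    [0.02,0.001,0,0.044,0],
    [0.02,0.001,0,0.044,0],
    [0.02,0.001,0,0.044,0],
  ],
  grip_force=12,
)

```text
t: 3.53
eef_pos: [0.4458, -0.208, 0.0354]
ee_rot: [-3.141, -0.002, -0.321]
force: [-0.3, -0.4, -0.5]
width: 0.0323
gripper_force: 0.0
```

Emit:
nudge_tcp(
  offsets=[
    [0.02,0,0,0,0],
    [0.02,0,0,0,0],
    [0.02,0,0,0,0],
    [0.02,0,0,-0.03,0],
    [0.02,0,0,-0.05,0],
    [0.02,0.025,-0.033,-0.05,0],
    [0.02,0.05,-0.066,-0.05,0],
    [0.02,0.075,-0.1,-0.05,0],
    [0.02,0.1,-0.132,-0.05,0],
    [0.02,0.1,-0.132,-0.05,0],
    [0.02,0.1,-0.132,-0.05,0],
  ],
)

```text
t: 4.45
eef_pos: [0.5826, -0.1129, 0.0831]
ee_rot: [3.141, 0.001, -0.319]
force: [-0.5, -0.5, -1.3]
width: 0.0247
gripper_force: 12.0
```

Run:
```python
from h import *
print(arm.get_state()['gripper_force']);cv2.imwrite('pics/t1.png',arm.grab_frame('top')[:,:,::-1])
s=arm.grab_frame('scene')[:,:,::-1];t=cv2.imread('pics/t1.png')
cv2.imwrite('pics/m3.png',np.hstack([crop(t,180,120,200,150,2),crop(s,240,170,160,150,2)]))
```

```text
11.962237625266425
```

View pics/m3.png

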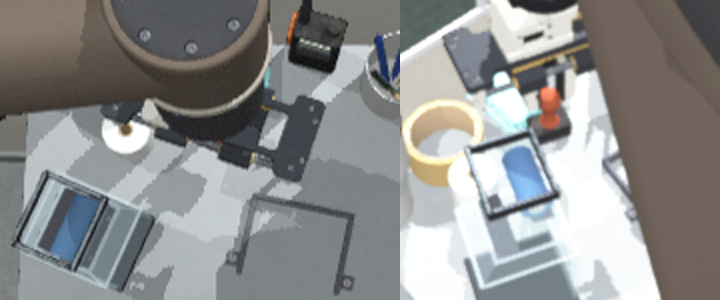

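The crops show the stamp hanging upright in the fingers at (545,110), clear of the slip roll. The bottle hasn't moved. Lowering and releasing.

Emit:
nudge_tcp(
  offsets=[
    [0.02,0,0,0.025,0],
    [0.02,0,0,0.04,0],
    [0.02,0,0,0.047,0],
    [0.02,0,0,0.0495,0],
    [0.02,0,0,0.0495,0],
    [0.03,0,0,0.0495,0],
    [0.05,0,0,0.0495,0],
    [0.05,0,0,0.0495,0],
    [0.05,0,0,0.0495,0],
    [0.05,0,0,0.0495,0],
    [0.05,0,0,0.02,0],
    [0.05,0,0,-0.02,0],
    [0.05,0,0,-0.06,0],
    [0.05,0,0,-0.1,0],
    [0.088,0,0,-0.14,0],
    [0.088,0,0,-0.18,0],
    [0.088,0,0,-0.18,0],
    [0.088,0,0,-0.18,0],
  ],
)

```text
t: 6.05
eef_pos: [0.583, -0.1141, 0.2676]
ee_rot: [-3.139, -0.006, -0.321]
force: [-0.4, 1.1, -0.8]
width: 0.071
gripper_force: 0.0
```

Emit:
nudge_tcp(
  offsets=[
    [0.088,-0.035,-0.023,0,0.07],
    [0.088,-0.07,-0.047,0,0.07],
    [0.088,-0.107,-0.07,0,0.07],
    [0.088,-0.143,-0.094,0,0.07],
    [0.088,-0.143,-0.094,0,0.07],
    [0.088,-0.143,-0.094,0,0.07],
    [0.088,-0.143,-0.094,0,0.07],
  ],
)

```text
t: 6.63
eef_pos: [0.4753, 0.0204, 0.2639]
ee_rot: [3.141, 0.0, -0.389]
force: [0.5, -0.4, -0.4]
width: 0.0876
gripper_force: 0.0
```

Run:
```python
from h import *
s=arm.get_state();po=list(s['eef_pos'])+list(s['ee_rot']);print(s['eef_pos'],s['ee_rot'])
im=arm.grab_frame('wrist')[:,:,::-1];cv2.imwrite('pics/w2.png',im)
t=arm.grab_frame('top')[:,:,::-1];sc=arm.grab_frame('scene')[:,:,::-1]
cv2.imwrite('pics/m4.png',np.vstack([np.hstack([crop(t,180,120,200,150,2),crop(sc,240,170,200,150,2)]),crop(im,120,100,400,150,2)]))
```

```text
[0.4753 0.0204 0.2639] [ 3.1413  0.0003 -0.389 ]
```

View pics/m4.png

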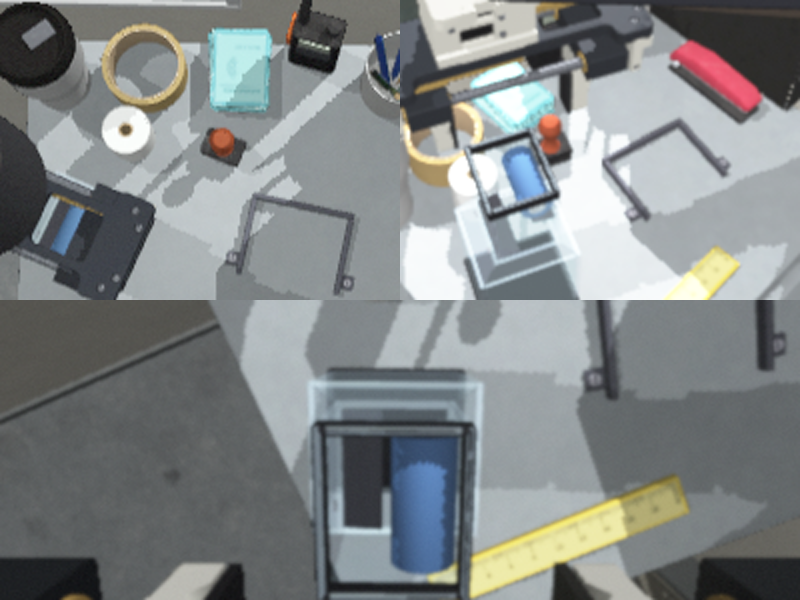

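The top and scene crops show the stamp upright at its new spot. The wrist crop shows the neck centred between the fingers and square to them, with its edges at 316 and 474 against fingers at about 210 and 590. The roll is in the right half. I'll descend so the fingers straddle the neck, then tilt it to world +y.

Emit:
nudge_tcp(
  offsets=[
    [0.088,0,0,0.03,0],
    [0.088,0,0,0.06,0],
    [0.088,0,0,0.074,0],
    [0.088,0,0,0.074,0],
    [0.088,0,-0.01,0.074,0],
    [0.088,0,-0.018,0.074,0],
    [0.088,0,-0.026,0.074,0],
    [0.088,0,-0.034,0.074,0],
    [0.088,0,-0.042,0.074,0],
    [0.088,0,-0.05,0.074,0],
    [0.088,0,-0.058,0.074,0],
    [0.088,0,-0.065,0.074,0],
    [0.088,0,-0.07,0.074,0],
    [0.088,0,-0.074,0.074,0],
    [0.088,0,-0.074,0.074,0],
    [0.088,0,-0.074,0.074,0],
    [0.088,0,-0.074,0.074,0],
    [0.088,0,-0.074,0.074,0],
    [0.088,0,-0.074,0.074,0],
  ],
)

```text
t: 8.37
eef_pos: [0.5036, 0.0882, 0.1902]
ee_rot: [3.142, 0.0, -0.391]
force: [-0.4, -0.8, 0.3]
width: 0.0876
gripper_force: 0.3
```

Run:
```python
from h import *
im=arm.grab_frame('wrist')[:,:,::-1];sc=arm.grab_frame('scene')[:,:,::-1]
cv2.imwrite('pics/m5.png',np.vstack([crop(sc,220,170,200,150,3)[:, :600],crop(im,170,120,300,75,2)]))
```

```text
(no output)
```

View pics/m5.png

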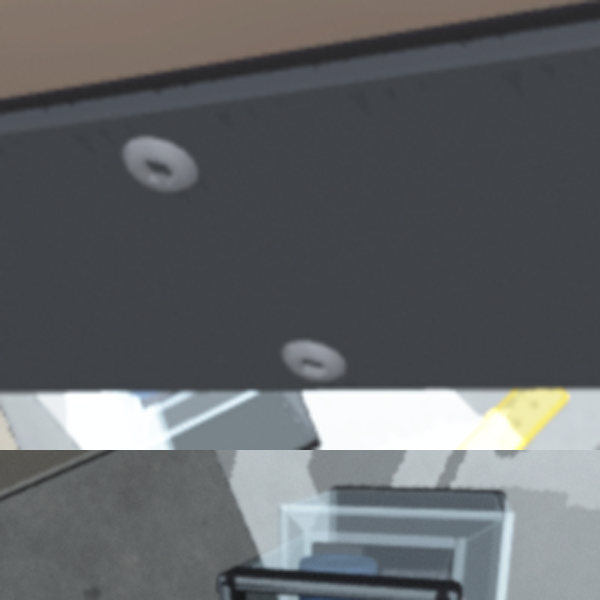

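The view is partial. The roll now shows left of centre and low in the neck, around (340,563) against a rim spanning 220 to 460, so it looks to be on the lower baffle. Next I'll bring the bottle back and tilt it to the other side.

Emit:
nudge_tcp(
  offsets=[
    [0.088,0,0.01,0,0],
    [0.088,0,0.02,0,0],
    [0.088,0,0.03,0,0],
    [0.088,0,0.04,0,0],
    [0.088,0,0.05,0,0],
    [0.088,0,0.057,0,0],
    [0.088,0,0.063,0,0],
    [0.088,0,0.074,0,0],
    [0.088,0,0.085,0,0],
    [0.088,0,0.093,0,0],
    [0.088,0,0.101,0,0],
    [0.088,0,0.109,0,0],
    [0.088,0,0.117,0,0],
    [0.088,0,0.125,0,0],
    [0.088,0,0.133,0,0],
    [0.088,0,0.14,0,0],
    [0.088,0,0.145,0,0],
    [0.088,0,0.148,0,0],
    [0.088,0,0.148,0,0],
    [0.088,0,0.148,0,0],
  ],
)

```text
t: 10.13
eef_pos: [0.4472, -0.0485, 0.19]
ee_rot: [3.141, 0.001, -0.391]
force: [1.0, 0.5, 0.1]
width: 0.0875
gripper_force: 0.5
```

Emit:
nudge_tcp(
  offsets=[
    [0.088,0,0,0,0],
    [0.088,0,0,0,0],
    [0.088,0,0,0,0],
    [0.088,0,-0.01,0,0],
    [0.088,0,-0.02,0,0],
    [0.088,0,-0.03,0,0],
    [0.088,0,-0.04,0,0],
    [0.088,0,-0.05,0,0],
    [0.088,0,-0.057,0,0],
    [0.088,0,-0.063,0,0],
    [0.088,0,-0.074,0,0],
    [0.088,0,-0.074,0,0],
    [0.088,0,-0.074,-0.04,0],
    [0.088,0,-0.074,-0.074,0],
    [0.088,0,-0.074,-0.074,0],
    [0.088,0,-0.074,-0.074,0],
  ],
)

```text
t: 11.47
eef_pos: [0.4767, 0.0204, 0.2664]
ee_rot: [-3.139, -0.003, -0.391]
force: [0.2, 0.4, -0.5]
width: 0.0876
gripper_force: 0.0
```

Run:
```python
from h import *
s=arm.get_state();print(s['eef_pos'],s['ee_rot'])
im=arm.grab_frame('wrist')[:,:,::-1];cv2.imwrite('pics/w3.png',im)
t=arm.grab_frame('top')[:,:,::-1];sc=arm.grab_frame('scene')[:,:,::-1];cv2.imwrite('pics/s3.png',sc)
cv2.imwrite('pics/m6.png',np.vstack([np.hstack([crop(t,180,190,100,75,4),crop(sc,250,235,100,75,4)]),crop(im,120,90,400,150,2)]))
```

```text
[0.4767 0.0204 0.2664] [-3.1388 -0.003  -0.3907]
```

View pics/m6.png

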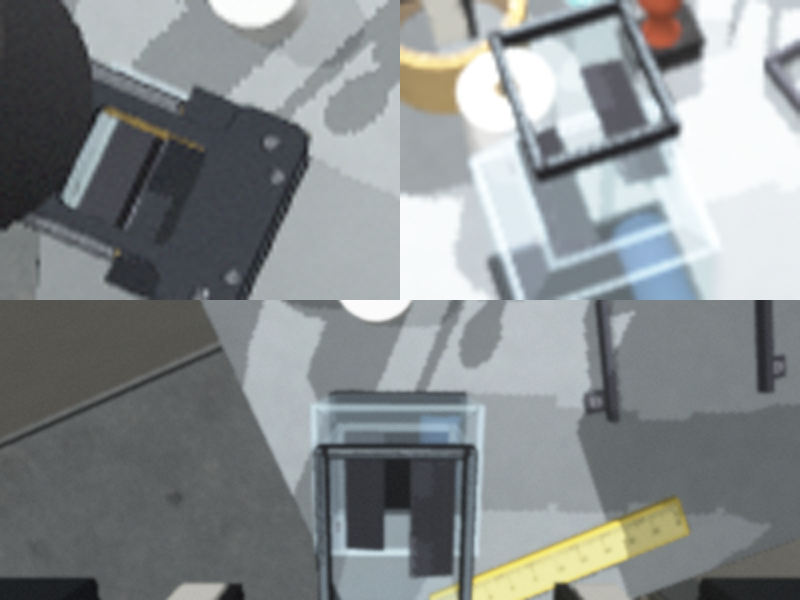

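Now the neck is empty in all three crops: both baffles are bare and the blue roll lies in the body at scene crop (655,250). The bottle is upright and still centred. I'll grip the neck, lift slightly and re-measure.

Emit:
nudge_tcp(
  offsets=[
    [0.088,0,0,0.035,0],
    [0.088,0,0,0.07,0],
    [0.088,0,0,0.094,0],
    [0.088,0,0,0.094,0],
    [0.055,0,0,0.094,0],
    [0.055,0,0,0.094,0],
    [0.055,0,0,0.094,0],
    [0.055,0,0,0.094,0],
    [0.055,0,0,0.094,0],
    [0.055,0,0,0.094,0],
    [0.055,0,0,0.094,0],
    [0.055,0,0,0.094,0],
  ],
  grip_force=40,
)

```text
t: 12.62
eef_pos: [0.4767, 0.0206, 0.1716]
ee_rot: [-3.14, -0.002, -0.39]
force: [-0.4, 2.7, 6.9]
width: 0.0619
gripper_force: 40.0
```

Emit:
nudge_tcp(
  offsets=[
    [0.055,0,0,-0.01,0],
    [0.055,0,0,-0.025,0],
    [0.055,0,0,-0.04,0],
    [0.055,0,0,-0.04,0],
    [0.055,0,0,-0.04,0],
  ],
)

```text
t: 13.03
eef_pos: [0.4752, 0.0201, 0.2101]
ee_rot: [-3.141, 0.0, -0.391]
force: [-1.2, 0.0, -7.1]
width: 0.0615
gripper_force: 40.0
```

Run:
```python
from h import *
s=arm.get_state();po=list(s['eef_pos'])+list(s['ee_rot']);print(po)
im=arm.grab_frame('wrist')[:,:,::-1];cv2.imwrite('pics/w4.png',im)
g=cv2.cvtColor(im,cv2.COLOR_BGR2GRAY)
# rim: dark columns at several rows, dark rows at several columns
for r in (150,160,170,180,190):
    d=np.nonzero(g[r,240:400]<70)[0]+240;print(r,d.min() if len(d) else None,d.max() if len(d) else None)
for c in (295,318,340):print(c,[int(v) for v in g[120:200:2,c]])
```

```text
[np.float64(0.47516556755220507), np.float64(0.020141597071920186), np.float64(0.21013000129224368), np.float64(-3.1409697700095887), np.float64(0.0004882772136245439), np.float64(-0.3911764398034572)]
150 None None
160 None None
170 None None
180 None None
190 259 364
295 [141, 141, 139, 139, 141, 139, 139, 138, 139, 135, 85, 94, 95, 96, 96, 103, 179, 178, 145, 116, 114, 115, 120, 158, 166, 151, 112, 112, 114, 113, 114, 112, 113, 112, 108, 51, 32, 37, 97, 142]
318 [193, 193, 193, 191, 192, 194, 194, 193, 190, 167, 112, 87, 98, 95, 95, 104, 169, 180, 140, 115, 115, 116, 117, 152, 165, 157, 103, 94, 93, 92, 92, 92, 90, 92, 90, 44, 32, 37, 98, 143]
340 [160, 175, 185, 194, 193, 193, 193, 192, 192, 174, 113, 89, 97, 96, 98, 101, 167, 183, 150, 149, 151, 149, 153, 177, 185, 179, 135, 128, 128, 126, 129, 126, 115, 111, 110, 58, 33, 39, 95, 144]
```

Run:
```python
from h import *
def tool(po,p):return Ro.from_euler('xyz',po[3:]).as_matrix().T@(np.array(p)-po[:3])
po=[0.47517,0.02014,0.21013,-3.14097,0.00049,-0.39118]
im=cv2.imread('pics/w4.png')
g=cv2.cvtColor(im,cv2.COLOR_BGR2GRAY)
for r in (187,189,191,193):print(r,tool(po,onz('wrist',(318,r),.2605,po)))
for c in (285,318,350):
    k=g[130:150,c].astype(int);print(c,130+np.argmin(np.diff(k)),k)
print('base edge',[tool(po,onz('wrist',(318,r),.0385,po))for r in (139,140,141)])
for c in (259,261,275,363,364):print(c,tool(po,onz('wrist',(c,190),.2605,po)))
print([int(v) for v in g[144,250:390]])
# bracket from w1: rail
p1=[0.44378,-0.20814,0.27782,-3.14156,0.00095,-0.3231]
w=cv2.cvtColor(cv2.imread('pics/w1.png'),cv2.COLOR_BGR2GRAY)
for r in (135,145,155):print(r,[int(v) for v in w[r,258:282]],[int(v) for v in w[r,332:356]])
for c in (290,305,325):print(c,[int(v) for v in w[106:130,c]])
```

```text
187 [ 0.0409 -0.0011 -0.0504]
189 [ 0.04   -0.0011 -0.0504]
191 [ 0.039  -0.0011 -0.0504]
193 [ 0.0381 -0.0011 -0.0504]
285 139 [141 137 139 139 139 138 139 138 134 119  83  76  93  98  97  94  93  95
  95  95]
318 139 [194 193 194 193 193 194 190 181 167 149 112  79  87  96  98  96  95  96
  95  94]
350 139 [193 191 192 193 193 192 190 184 166 149 112  81  89 100  99  95  94  96
  95  97]
base edge [array([ 0.046 , -0.0019,  0.1716]), array([ 0.0449, -0.0019,  0.1716]), array([ 0.0438, -0.0019,  0.1716])]
259 [ 0.0395 -0.0279 -0.0504]
261 [ 0.0395 -0.027  -0.0504]
275 [ 0.0395 -0.0206 -0.0504]
363 [ 0.0395  0.0193 -0.0504]
364 [ 0.0395  0.0198 -0.0504]
[188, 188, 189, 191, 191, 190, 190, 190, 190, 189, 188, 190, 188, 189, 189, 190, 191, 191, 189, 190, 189, 190, 182, 176, 152, 128, 120, 118, 111, 102, 97, 96, 95, 95, 96, 97, 96, 97, 96, 99, 97, 96, 96, 96, 94, 95, 97, 96, 99, 97, 96, 94, 97, 94, 96, 94, 95, 95, 97, 97, 95, 98, 95, 95, 95, 98, 96, 96, 98, 95, 99, 97, 98, 94, 98, 97, 97, 95, 97, 97, 98, 97, 97, 97, 98, 97, 97, 96, 98, 96, 97, 97, 98, 95, 97, 99, 97, 98, 98, 98, 99, 98,
[... 567 characters left out ...]
39, 139, 138, 131, 109, 85, 74, 74, 80, 98, 112, 114, 119, 128, 138, 140, 140, 138, 140, 140, 140]
155 [214, 213, 212, 208, 188, 161, 145, 139, 121, 111, 108, 103, 87, 98, 113, 119, 117, 118, 128, 136, 140, 140, 142, 142] [112, 115, 116, 120, 128, 129, 132, 128, 109, 84, 77, 74, 79, 100, 113, 118, 125, 135, 142, 142, 141, 141, 140, 143]
290 [213, 214, 214, 214, 215, 215, 214, 213, 209, 205, 196, 171, 133, 92, 76, 74, 83, 107, 132, 143, 144, 143, 142, 144]
305 [143, 142, 146, 143, 144, 142, 143, 142, 142, 139, 120, 88, 74, 70, 80, 106, 133, 142, 142, 143, 142, 140, 140, 142]
325 [141, 140, 140, 139, 137, 137, 137, 125, 99, 77, 73, 72, 90, 114, 130, 138, 140, 141, 141, 140, 141, 140, 140, 139]
```

The bottle is held with 7.1 N of lift, which is about right. Now I'll carry it over the bracket and turn it to -11°.

Emit:
nudge_tcp(
  offsets=[
    [0.055,0.005,0.015,0,-0.02],
    [0.055,0.013,0.04,0,-0.06],
    [0.055,0.022,0.066,0,-0.1],
    [0.055,0.031,0.094,0,-0.14],
    [0.055,0.04,0.122,0,-0.18],
    [0.055,0.05,0.15,0,-0.195],
    [0.055,0.058,0.175,0,-0.195],
    [0.055,0.065,0.195,0,-0.195],
    [0.055,0.068,0.205,0,-0.195],
    [0.055,0.068,0.205,0.01,-0.195],
    [0.055,0.068,0.205,0.015,-0.195],
    [0.055,0.068,0.205,0.015,-0.195],
    [0.055,0.068,0.205,0.015,-0.195],
    [0.055,0.068,0.205,0.015,-0.195],
  ],
)

```text
t: 14.25
eef_pos: [0.4606, -0.1947, 0.1952]
ee_rot: [3.142, 0.0, -0.195]
force: [1.0, -0.2, -5.8]
width: 0.0615
gripper_force: 40.0
```

Run:
```python
from h import *
s=arm.get_state();po=list(s['eef_pos'])+list(s['ee_rot']);print(po)
im=arm.grab_frame('wrist')[:,:,::-1];cv2.imwrite('pics/w5.png',im)
sc=arm.grab_frame('scene')[:,:,::-1];cv2.imwrite('pics/s5.png',sc)
cv2.imwrite('pics/m7.png',np.vstack([crop(im,240,100,160,90,5)]))
```

```text
[np.float64(0.4605753911620929), np.float64(-0.1946707883989259), np.float64(0.195236256718714), np.float64(3.141560981188883), np.float64(0.00010328361141520581), np.float64(-0.1945420607096795)]
```

View pics/m7.png

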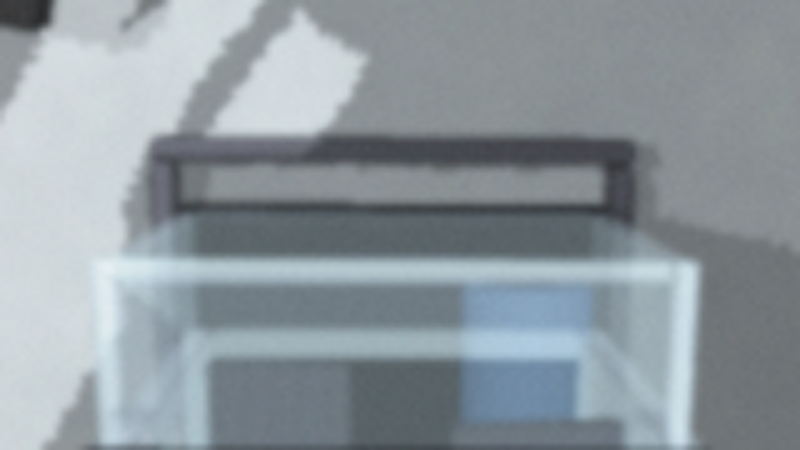

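The view shows the back rail's outer edge at crop row 137 with corners at columns 150 and 635. The inner edge is at about row 160 and the bottle's base edge at row 207, all parallel. I'll compute the offset.

Run:
```python
from h import *
def tool(po,p):return Ro.from_euler('xyz',po[3:]).as_matrix().T@(np.array(p)-po[:3])
po=[0.46058,-0.19467,0.19524,3.14156,0.0001,-0.19454]
f=lambda x,y,z:tool(po,onz('wrist',(240+x/5,100+y/5),z,po))
print('outer corners',f(150,137,.014),f(635,137,.014),'inner back',f(300,160,.014))
print('inner sides at back',f(177,165,.014),f(605,165,.014))
print('base edge',f(300,207,.024),'base sides',f(172,215,.024),f(630,215,.024))
g=cv2.cvtColor(cv2.imread('pics/w5.png'),cv2.COLOR_BGR2GRAY)
print([int(v) for v in g[128,262:276]],[int(v) for v in g[128,360:374]]);print([int(v) for v in g[136,266:280]],[int(v) for v in g[136,355:372]])
print([int(v) for v in g[122:150,320]])
for r in (143,145):print([int(v) for v in g[r,258:282]],[int(v) for v in g[r,352:380]])
```

```text
outer corners [ 0.0591 -0.0586  0.1812] [0.0589 0.056  0.1812] inner back [ 0.0537 -0.0233  0.1812]
inner sides at back [ 0.0526 -0.0525  0.1812] [0.0525 0.0492 0.1812]
base edge [ 0.0435 -0.0228  0.1712] base sides [ 0.0417 -0.0527  0.1712] [0.0416 0.054  0.1712]
[212, 210, 210, 211, 211, 211, 206, 183, 145, 123, 114, 112, 112, 110] [78, 80, 80, 81, 83, 87, 102, 119, 132, 133, 134, 138, 141, 143]
[188, 166, 143, 121, 103, 106, 109, 102, 86, 81, 101, 116, 119, 119] [141, 143, 141, 142, 138, 115, 86, 73, 74, 76, 72, 79, 99, 113, 118, 126, 135]
[142, 145, 145, 143, 132, 105, 77, 74, 72, 75, 89, 121, 141, 145, 144, 143, 143, 140, 115, 74, 76, 94, 100, 98, 97, 98, 97, 99]
[212, 213, 212, 214, 212, 208, 189, 162, 149, 146, 141, 131, 115, 109, 116, 118, 109, 106, 115, 119, 111, 105, 103, 100] [93, 92, 93, 93, 93, 91, 91, 91, 91, 83, 76, 75, 71, 66, 78, 103, 115, 115, 118, 126, 130, 129, 128, 133, 137, 139, 139, 141]
[213, 214, 214, 214, 213, 213, 203, 178, 153, 146, 147, 145, 134, 136, 146, 152, 141, 133, 133, 130, 119, 107, 101, 100] [98, 97, 98, 100, 97, 98, 105, 112, 112, 110, 107, 110, 106, 99, 102, 112, 117, 115, 116, 115, 115, 114, 116, 117, 120, 121, 122, 128]
```

Laterally the bottle is centred to within about 0.5 mm, and it needs +4 mm in x. Shifting, lowering and releasing.

Emit:
nudge_tcp(
  offsets=[
    [0.055,0.004,0,0,0],
    [0.055,0.004,0,0,0],
    [0.055,0.004,0,0.006,0],
    [0.055,0.004,0,0.012,0],
    [0.055,0.004,0,0.017,0],
    [0.055,0.004,0,0.021,0],
    [0.055,0.004,0,0.0235,0],
    [0.055,0.004,0,0.0245,0],
    [0.055,0.004,0,0.0245,0],
    [0.055,0.004,0,0.0245,0],
  ],
)

```text
t: 15.18
eef_pos: [0.4645, -0.1963, 0.1718]
ee_rot: [3.141, -0.001, -0.195]
force: [-4.1, 3.8, 5.4]
width: 0.0618
gripper_force: 40.0
```

Run:
```python
from h import *
im=arm.grab_frame('wrist')[:,:,::-1];sc=arm.grab_frame('scene')[:,:,::-1]
s=arm.get_state();print(s['eef_pos'],s['ee_rot'],s['force'])
cv2.imwrite('pics/m8.png',np.vstack([crop(im,240,100,160,60,4),crop(sc,320,190,128,60,5)]))
```

```text
[ 0.4645 -0.1963  0.1718] [ 3.1414 -0.0008 -0.1955] [-3.485   3.5264  5.7907]
```

View pics/m8.png

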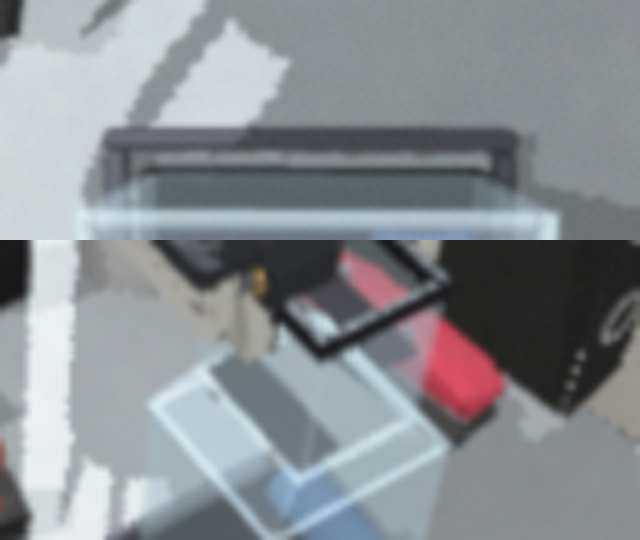

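Run:
```python
from h import *
im=cv2.resize(cv2.imread('pics/m8.png')[:240],None,fx=.25,fy=.25,interpolation=cv2.INTER_AREA)
g=cv2.cvtColor(im,cv2.COLOR_BGR2GRAY)
for r in (36,38,39,40,41,42,43,44,45):print(r+100,[int(v) for v in g[r,24:46]],[int(v) for v in g[r,112:134]])
cv2.imwrite('pics/m9.png',np.hstack([crop(im,20,28,32,24,12),crop(im,108,28,32,24,12)]))
```

```text
136 [176, 139, 108, 92, 89, 88, 85, 84, 86, 89, 90, 89, 87, 89, 90, 89, 90, 90, 89, 89, 88, 88] [72, 73, 73, 71, 72, 73, 72, 73, 73, 73, 70, 67, 68, 67, 69, 69, 75, 91, 107, 114, 114, 119]
138 [162, 139, 119, 107, 102, 99, 84, 76, 89, 103, 109, 111, 110, 110, 112, 117, 121, 122, 124, 122, 122, 124] [111, 111, 111, 111, 110, 113, 116, 118, 115, 102, 85, 66, 60, 59, 60, 65, 79, 100, 113, 116, 119, 125]
139 [150, 130, 113, 107, 110, 104, 88, 76, 88, 108, 116, 119, 117, 118, 121, 130, 137, 138, 139, 138, 138, 138] [132, 132, 133, 134, 135, 137, 137, 137, 134, 123, 100, 73, 63, 66, 68, 68, 80, 99, 112, 117, 124, 133]
140 [144, 121, 106, 107, 110, 105, 90, 77, 89, 109, 118, 116, 113, 110, 110, 121, 129, 131, 131, 129, 130, 129] [134, 134, 133, 135, 137, 136, 136, 137, 137, 129, 106, 77, 67, 73, 74, 72, 78, 98, 111, 115, 121, 134]
141 [143, 122, 106, 106, 110, 105, 91, 78, 91, 108, 114, 106, 98, 89, 87, 94, 98, 100, 100, 100, 99, 101] [111, 109, 109, 111, 112, 111, 111, 113, 121, 122, 103, 73, 69, 74, 76, 74, 76, 96, 111, 115, 119, 130]
142 [141, 124, 109, 106, 110, 108, 92, 79, 88, 105, 107, 91, 78, 69, 67, 71, 76, 77, 78, 79, 78, 78] [73, 72, 73, 72, 73, 70, 69, 75, 88, 99, 86, 66, 67, 74, 75, 73, 76, 97, 110, 114, 119, 130]
143 [140, 126, 110, 106, 109, 105, 94, 80, 86, 102, 102, 90, 85, 88, 84, 83, 85, 87, 89, 89, 87, 88] [74, 73, 73, 72, 73, 69, 66, 67, 72, 74, 67, 60, 63, 73, 74, 72, 75, 95, 109, 115, 119, 130]
144 [140, 124, 108, 106, 109, 105, 96, 87, 96, 114, 113, 110, 114, 118, 112, 103, 99, 98, 100, 100, 99, 99] [92, 92, 90, 91, 91, 90, 90, 92, 90, 83, 74, 68, 67, 69, 70, 69, 75, 96, 111, 115, 119, 129]
145 [139, 124, 107, 105, 110, 106, 101, 100, 114, 133, 132, 126, 129, 130, 121, 110, 101, 100, 100, 99, 101, 100] [96, 96, 97, 98, 95, 98, 105, 109, 104, 98, 90, 85, 81, 75, 71, 68, 76, 95, 111, 115, 118, 125]
```

View pics/m9.png

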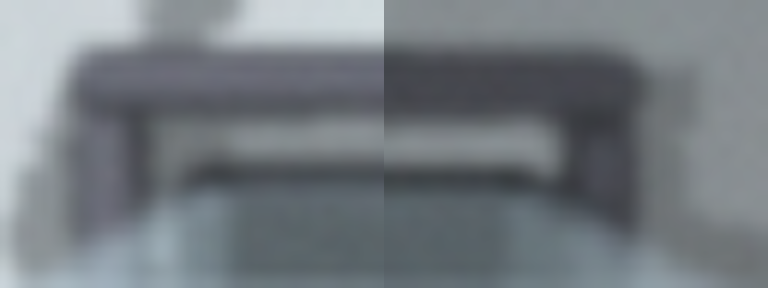

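The base is evenly placed. The side gaps are about 2.7 px on each side (roughly 3 mm) and about 3.3 px at the back, with no contact. Releasing and retreating.

Emit:
nudge_tcp(
  offsets=[
    [0.07,0,0,0,0],
    [0.088,0,0,0,0],
    [0.088,0,0,0,0],
    [0.088,0,0,0,0],
    [0.088,0,0,0,0],
    [0.088,0,0,0,0],
    [0.088,0,0,-0.02,0],
    [0.088,0,0,-0.06,0],
    [0.088,0,0,-0.1,0],
    [0.088,0,0,-0.13,0],
    [0.088,-0.04,-0.03,-0.13,0],
    [0.088,-0.06,-0.06,-0.13,0],
    [0.088,-0.06,-0.1,-0.13,0],
    [0.088,-0.06,-0.14,-0.13,0],
    [0.088,-0.06,-0.18,-0.13,0],
    [0.088,-0.06,-0.22,-0.13,0],
    [0.088,-0.06,-0.26,-0.13,0],
    [0.088,-0.06,-0.3,-0.13,0],
    [0.088,-0.06,-0.3,-0.13,0],
    [0.088,-0.06,-0.3,-0.13,0],
  ],
)

```text
t: 16.95
eef_pos: [0.4639, 0.1116, 0.3002]
ee_rot: [3.141, 0.001, -0.192]
force: [-0.5, 0.0, 0.2]
width: 0.0873
gripper_force: 0.0
```

Run:
```python
from h import *
t=arm.grab_frame('top')[:,:,::-1];sc=arm.grab_frame('scene')[:,:,::-1];print(arm.get_state()['t'])
cv2.imwrite('pics/m10.png',np.hstack([crop(t,180,100,260,200,2)[:, :400] if 0 else crop(t,220,120,190,160,2),crop(sc,270,130,190,160,2)]))
```

```text
17.05
```

View pics/m10.png

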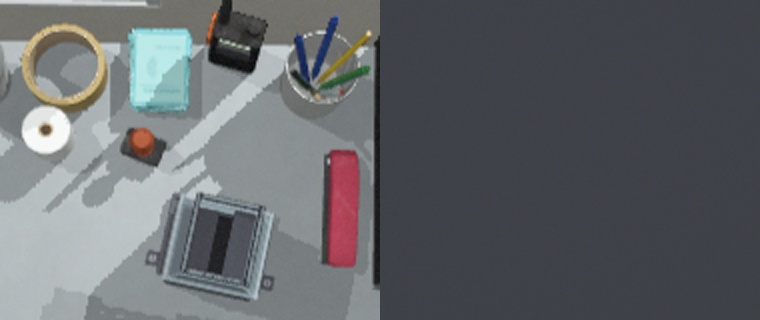

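The final top view shows the bottle upright and square in its bracket at (220,245), with the stamp standing at (143,145). The slip roll and the other things are where they were, and the gripper is clear of everything. Handing in.

```bash
python3 -c "
from station import arm
print(arm.job_done())"
```

```text
the job is handed in; nothing more can be done
None
```

The job is handed in at about 17 s: the coin roll is down in the body, the bottle stands upright and square in its bracket, the stamp stands upright on the cabinet top, and the other things in view were undisturbed; no verdict was returned.

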